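# Open the bench dust damper with its folding crank

## Task

The dust extraction at the fossil bench has two crank-wheel dampers; open the one whose duct ends in the flared hood facing the fossil, not the one with the blanked-off duct, whose crank must stay as it is. First swing the folded crank handle up until it snaps in upright, and only then crank the wheel anticlockwise (seen from above) by that handle until the damper is fully open, with the pointer tongue in line with the duct. Leave the handle latched upright and let go.

Things in the scene. Friction and masses are not known exactly. Their poses are not given: they have to be found in the camera images.
- hub (a point): Centre of the flat top face (127 mm above the bench) of the level handwheel of the damper to open, the one with the flared hood: aluminium disc 132 mm across, 12 thick, on a grey box 140 x 140 x 100 mm. A dark pointer tongue reaches 94 mm from the axis. Axes turn with the wheel: z up, x towards tongue and handle hinge. Duct, 70 mm across, leaves the box away from the robot.
- wheel (a joint): Angle of that wheel, rad, growing anticlockwise seen from above. 0: closed, tongue square across the duct, to the robot's right; 1.57: fully open, tongue in line with the duct, pointing to the hood; stop at 1.62. Starts between 0 and 0.45. Stays where left; takes about 0.25 N m (5 N at the handle).
- handle (a joint): Its folding handle, rad: 0 flat, 1.57 upright on its stop; past about 1.0 a spring snaps it upright and latches it there (0.035 N m), below it falls back; lifts with 1 N. Black round bar, 18 mm diameter, end 75 mm from the hinge (12 mm neck). In hub axes: hinge along y at x 50, z 26 mm, lugs 28 mm wide, 36 high. Flat: level at z 26 mm back over the centre to x -25. Upright: at x 50, top z 101 mm.
- other_handle_mid (a point): Middle of the identical folded handle, 35 mm from its hinge and 153 mm above the bench, on the other damper (same box and wheel, but its duct ends in a flat blank flange with bolts). Must stay as it is.

How it is judged:
By the outcome, as a careful person would: the job done as asked, in the order asked, and still so for the second after the job is handed in, with the robot touching nothing.
It also fails if it takes over 40 s, if anything falls off the work surface, if the arm or the gripper's body presses on something with over 40 N, if the wrist force passes 120 N, or if a joint passes its speed limit or range.

## Robot

A 7-joint arm with a two-finger parallel gripper is mounted at the origin on the work surface. World frame = base frame: x ahead of the robot, y to its left, z up, the work surface at z = 0. Lengths are in m, angles in rad, forces in N, time in s.
With the tool pointing down it reaches from about 0.4 to 0.75 m from the base axis. Payload 19.5 kg.
Tool frame: the origin (TCP) lies at the very end of the fingers, on their centre line; the grasp point (between the pads) lies 19 mm behind it; z points along the fingers, x is the direction in which the jaws open and shut, and the axes are right-handed (so a half turn about z gives the same grasp; the last joint's range is limited). The gripper opens to 85 mm and grips with 20 to 120 N. Pads are 22 mm wide; open, the fingers measure 114 mm over their backs; the gripper's body (76 mm by 85 mm) begins 54 mm behind the grasp point. The pads swing forward as they close: fully open they stand 13 mm farther back than shut.
Start: joints at [1.099, 0.707, -0.028, 1.485, 0.022, 0.951, -0.075], TCP at [0.24, -0.523, 0.231] pointing down, gripper open.
Joint ranges: [-2.71, 2.71], [-0.32, 2.16], [-1.57, 1.52], [0, 2.45], [-1.46, 4.6], [0, 2.02], [-2.83, 2.83]. Speed limits (rad/s): [1.89, 1.89, 2.57, 2.57, 3.01, 3.01, 3.01].

## Interface

Orientations are given as a rotation vector (axis times angle).
In Python, from bench import r gives the robot as it stands.
- The arm moves only by the tool send_rows, never from a script. Its argument "deltas" is a list of rows, each an object with "dr": the turn, a rotation vector about the world's x, y, z in rad, a list of three; "delta_pos": the shift along the world's x, y, z in m, a list of three; "grip": the finger opening in m, from 0 to 0.0854. In form: [{"dr": [wx, wy, wz], "delta_pos": [tx, ty, tz], "grip": grip}, ...]. A call has 1 to 10 rows; each row is the pose to reach, as a shift and turn from the pose commanded when the call began; what a row does not reach only later rows make up. A row lasts 1/10 s, in which the tool goes at most 50 mm and 8.59 degrees, less where a joint would pass 70% of its speed; a pose out of reach is approached as far as the arm can. A call with a gripper value outside its range is refused whole. The fingers move at their own pace and stop on an object; "grip_force" is the grip in N (left out, the last holds). Time passes only in rows, so rows that repeat a pose let the fingers close. It gives the time, the measured TCP pose, the force and the opening at its end, in the units of the state.
- r.get_state(): the state, without advancing time (a new reading comes with each control period).
- r.grab_frame(name): name is "scene" or "top" or "wrist"; returns the picture (400x640x3 uint8, red, green, blue); there is no depth.
- r.camera_model(name): a dict with "intrinsics" (3x3 intrinsics, pixels), "extrinsics" (4x4, takes a point from camera to world coordinates). Camera axes: x right, y up, looking along -z (the intrinsics and any distortion apply to the point x, -y, -z); pixel columns grow to the right and rows downward; lengths in m; the calibration is good to about 2 mm. The wrist camera is an equidistant fisheye: a pixel r from the principal point sees the ray r / f radians off the axis. A picture is of the moment at which its call begins: read the wrist's pose just before it. camera_model takes no time and is no camera call; for the wrist camera it gives the pose at the moment of the call.
- r.sign_off(): hands the job in, once; it reports no verdict.
The state is a dict: "time_s": time; "joints": joint angles; "joint_vel": joint speeds; "joint_efforts": joint torques, N m; "ee_pos": TCP position; "tool_rot": TCP orientation; "contact_force": force on the tool from outside, world axes, zero at the start; "ft_torque": the same for the moment, N m; "opening": finger opening in m.
Only numpy, scipy, OpenCV 4.12 (cv2) and the standard library are available. Lean on these libraries where they do the work, as an engineer would, in place of code of your own. Each camera call takes 0.05 s, during which the arm holds its last target.

## Working session

There is one attempt and no reset: what is moved stays moved. The work goes in short steps, Python scripts to look and compute and a tool call to move; the robot and the scene stay as the last step left them, time stands still between calls to the robot, and variables do not carry over. Pictures are saved under pics/ and viewed, and the job is handed in when it is done.

Besides the shell and the picture viewer there is one more tool, called after "Emit:" by a JSON object that holds its "fn" and its "kwargs". send_rows: Moves the arm, as the interface text tells. Its arguments: {"type":"object","properties":{"deltas":{"type":"array","items":{"type":"object","properties":{"dr":{"type":"array","items":{"type":"number"}},"delta_pos":{"type":"array","items":{"type":"number"}},"grip":{"type":"number"}}}},"grip_force":{"type":"number"}},"required":["deltas"]}

```bash
ls; mkdir -p pics; python3 - <<'E'
from bench import r
import cv2
for n in ["scene","top"]:
    m=r.camera_model(n); print(n,m)
    cv2.imwrite(f"pics/{n}0.png",r.grab_frame(n)[:,:,::-1])
print(r.get_state())
E
```

```text
pics
scene {'intrinsics': array([[400.20172871,   0.        , 316.4895118 ],
       [  0.        , 400.20172871, 195.16573928],
       [  0.        ,   0.        ,   1.        ]]), 'extrinsics': array([[ 0.50759108, -0.56516485,  0.65033837,  1.00328478],
       [ 0.86130318,  0.31309243, -0.40016242, -0.32527981],
       [ 0.02254171,  0.76325738,  0.64570121,  0.64093137],
       [ 0.        ,  0.        ,  0.        ,  1.        ]])}
top {'intrinsics': array([[379.66417833,   0.        , 318.50232053],
       [  0.        , 379.66417833, 194.28687249],
       [  0.        ,   0.        ,   1.        ]]), 'extrinsics': array([[ 0.02151027,  0.98317359, -0.18140285,  0.42068698],
       [-0.99967249,  0.02366733,  0.00973453, -0.02310982],
       [ 0.01386405,  0.18113405,  0.98336069,  0.84175386],
       [ 0.        ,  0.        ,  0.        ,  1.        ]])}
{'time_s': 0.1, 'joints': array([ 1.09926866,  0.70704358, -0.02761357,  1.48494167,  0.02201206,
        0.95093702, -0.07546793]), 'joint_vel': array([-0.00045042, -0.00144733, -0.00067915,  0.0002131 , -0.00020469,
        0.00078869, -0.00053358]), 'joint_efforts': array([ 5.21370268e-03, -8.84294415e+01,  1.23810824e+00, -2.36455715e+01,
        1.71440654e-02,  5.07769320e-03, -1.62793121e-04]), 'ee_pos': array([ 0.23950395, -0.52247608,  0.23087513]), 'tool_rot': array([-2.64368380e+00,  1.69625886e+00,  1.39378737e-03]), 'contact_force': array([-0.1588754 , -0.86110602,  0.67479916]), 'ft_torque': array([-0.05688864,  0.03831973, -0.00703391]), 'opening': 0.08555820308962186}
```

View pics/scene0.png

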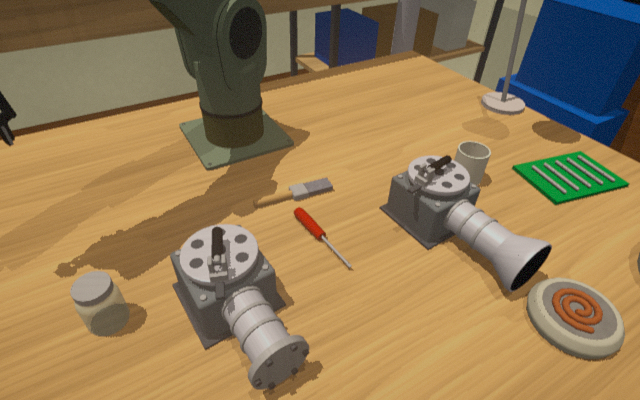

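View pics/top0.png

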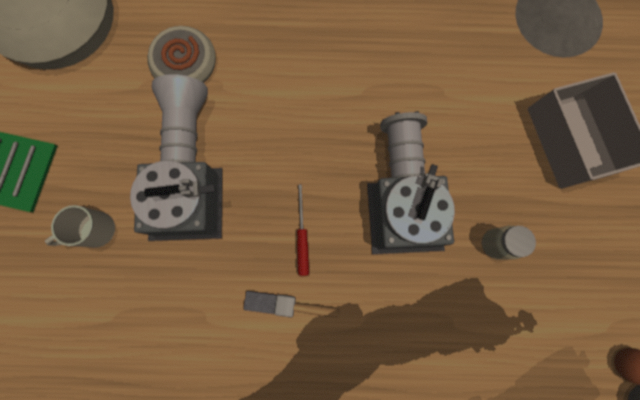

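The flared-hood damper is the one on the robot's left: wheel at about (166,195) in top, (438,175) in scene. Its tongue points right, so it is near closed. The blanked-off one is at about (420,208) in top. I'll enlarge both.

```bash
python3 - <<'E'
import cv2
a=cv2.imread("pics/top0.png")[145:245,120:230]; cv2.imwrite("pics/topc.png",cv2.resize(a,None,fx=6,fy=6,interpolation=cv2.INTER_CUBIC)[:600])
a=cv2.imread("pics/scene0.png")[135:255,370:510]; cv2.imwrite("pics/scenec.png",cv2.resize(a,None,fx=5,fy=5,interpolation=cv2.INTER_CUBIC))
E
```

```text
(no output)
```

View pics/topc.png

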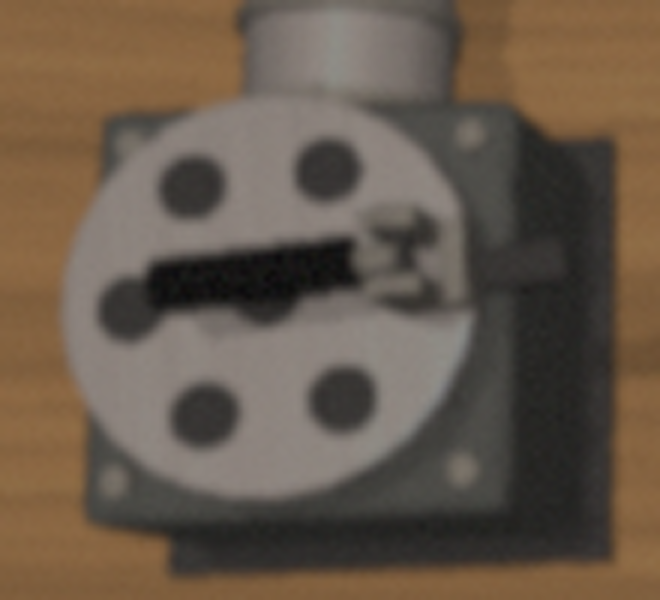

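View pics/scenec.png

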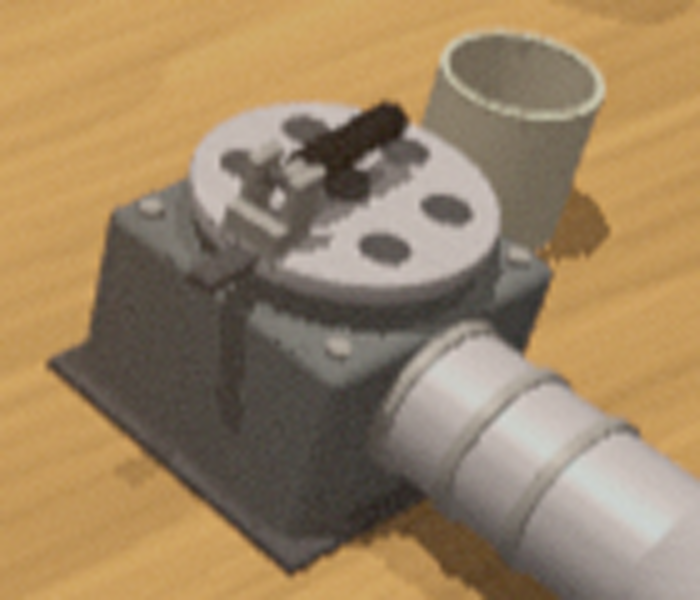

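```bash
cat > h.py <<'E'
import numpy as np
from bench import r
def ray(n,u,v):
    m=r.camera_model(n);K=m["intrinsics"];E=m["extrinsics"]
    d=np.array([(u-K[0,2])/K[0,0],-(v-K[1,2])/K[1,1],-1]); return E[:3,3],E[:3,:3]@d
def onz(n,u,v,z):
    o,d=ray(n,u,v); return o+d*(z-o[2])/d[2]
def T(x,y,z): return onz("top",120+(x+.5)/6-.5,145+(y+.5)/6-.5,z)
def S(x,y,z): return onz("scene",370+(x+.5)/5-.5,135+(y+.5)/5-.5,z)
E
python3 - <<'E'
from h import *
print(T(266,292.5,.127),S(344,186.5,.127))
a,b=T(150,286,.153),T(350,263,.153); print(a,b,np.arctan2(*(b-a)[[1,0]])+np.pi/2)
for z in (.11,.12): print(T(563,259,z),S(200,280,z))
for p in [(106,118),(515,105),(508,510),(88,522)]: print(T(*p,.1))
for p in [(130,145),(470,135),(462,470),(113,482)]: print('bolt',T(*p,.1))
m=T(190,187,.127);n=T(342,398,.127);print(np.linalg.norm(m-n))
E
```

```text
[0.54729995 0.26419112 0.127     ] [0.54631908 0.26323809 0.127     ]
[0.54386213 0.28919496 0.153     ] [0.55249871 0.22899903 0.153     ] 0.1425020025218824
[0.56373698 0.17570305 0.11      ] [0.55056114 0.18243527 0.11      ]
[0.56178208 0.17298612 0.12      ] [0.55908811 0.17287255 0.12      ]
[0.60993031 0.33374678 0.1       ]
[0.61784409 0.19819138 0.1       ]
[0.48237336 0.19024744 0.1       ]
[0.47542816 0.32505826 0.1       ]
bolt [0.60087358 0.32481273 0.1       ]
bolt [0.60713027 0.2123774  0.1       ]
bolt [0.49501707 0.20612475 0.1       ]
bolt [0.48853166 0.3184193  0.1       ]
0.08619642161626988
```

Emit:
{"fn": "send_rows", "kwargs": {"deltas": [{"delta_pos":[0.02,0.02,0.01],"dr":[0,0,0.05],"grip":0.085},{"delta_pos":[0.05,0.06,0.03],"dr":[0,0,0.13],"grip":0.085},{"delta_pos":[0.08,0.1,0.05],"dr":[0,0,0.22],"grip":0.085},{"delta_pos":[0.11,0.14,0.06],"dr":[0,0,0.31],"grip":0.085},{"delta_pos":[0.14,0.18,0.07],"dr":[0,0,0.4],"grip":0.085},{"delta_pos":[0.17,0.22,0.08],"dr":[0,0,0.49],"grip":0.085},{"delta_pos":[0.2,0.26,0.08],"dr":[0,0,0.58],"grip":0.085},{"delta_pos":[0.22,0.3,0.08],"dr":[0,0,0.66],"grip":0.085},{"delta_pos":[0.24,0.34,0.08],"dr":[0,0,0.73],"grip":0.085},{"delta_pos":[0.25,0.37,0.08],"dr":[0,0,0.79],"grip":0.085}]}}

```text
time_s: 1.1
ee_pos: [0.4908, -0.1492, 0.3111]
tool_rot: [-3.094, 0.54, 0.0]
contact_force: [-0.3, -0.7, -1.2]
opening: 0.0849
```

Emit:
{"fn": "send_rows", "kwargs": {"deltas": [{"delta_pos":[0.01,0.04,0],"dr":[0,0,0.05],"grip":0.06},{"delta_pos":[0.02,0.09,0],"dr":[0,0,0.11],"grip":0.06},{"delta_pos":[0.03,0.14,0],"dr":[0,0,0.17],"grip":0.06},{"delta_pos":[0.035,0.19,0],"dr":[0,0,0.23],"grip":0.06},{"delta_pos":[0.04,0.24,-0.01],"dr":[0,0,0.29],"grip":0.06},{"delta_pos":[0.045,0.29,-0.02],"dr":[0,0,0.35],"grip":0.06},{"delta_pos":[0.05,0.34,-0.04],"dr":[0,0,0.41],"grip":0.06},{"delta_pos":[0.055,0.38,-0.06],"dr":[0,0,0.46],"grip":0.06},{"delta_pos":[0.056,0.41,-0.07],"dr":[0,0,0.494],"grip":0.06},{"delta_pos":[0.056,0.423,-0.08],"dr":[0,0,0.494],"grip":0.06}]}}

```text
time_s: 2.1
ee_pos: [0.5445, 0.2737, 0.2298]
tool_rot: [-3.132, -0.231, 0.003]
contact_force: [0.1, -0.0, 0.3]
opening: 0.06
```

```bash
python3 - <<'E'
from h import *
import cv2
s=r.get_state(); print(s["ee_pos"],s["tool_rot"],s["joints"],s["opening"])
m=r.camera_model("wrist");print(m)
cv2.imwrite("pics/w1.png",r.grab_frame("wrist")[:,:,::-1])
a=r.grab_frame("scene")[100:260,350:530,::-1]; cv2.imwrite("pics/s1.png",cv2.resize(a,None,fx=3,fy=3,interpolation=cv2.INTER_CUBIC))
E
```

```text
[0.54450283 0.273687   0.22975555] [-3.13221365e+00 -2.31348014e-01  3.01228646e-03] [-0.36348137  0.77733427 -0.33373381  1.34289773  0.26364681  1.06598728
 -0.58840054] 0.06002978174385564
{'intrinsics': array([[309.70691629,   0.        , 322.44610042],
       [  0.        , 309.70691629, 200.65588225],
       [  0.        ,   0.        ,   1.        ]]), 'extrinsics': array([[ 9.89266535e-01, -1.38637278e-01, -4.61673813e-02,
         5.32544588e-01],
       [ 1.46121132e-01,  9.37329933e-01,  3.16324536e-01,
         3.55675807e-01],
       [-5.80304262e-04, -3.19675308e-01,  9.47526971e-01,
         3.72787821e-01],
       [ 0.00000000e+00,  0.00000000e+00,  0.00000000e+00,
         1.00000000e+00]])}
```

View pics/w1.png

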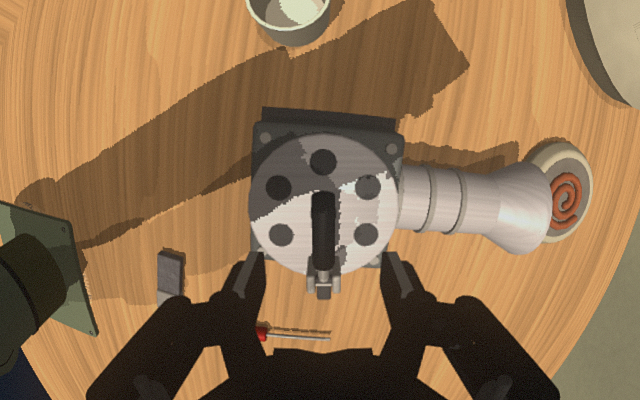

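View pics/s1.png

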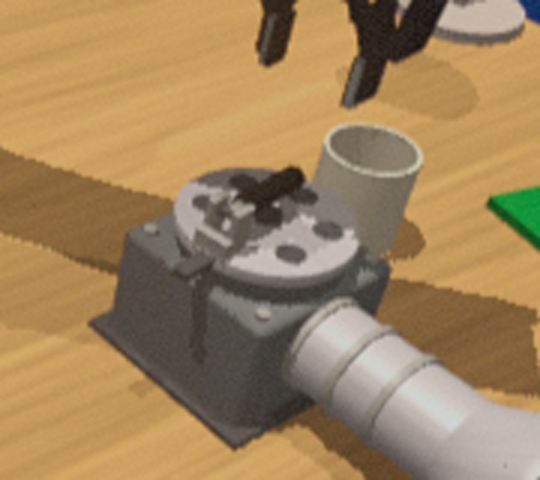

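Wrist view: the folded handle runs straight down column 323, centred between the fingers (at about 250 and 390). I'll descend and grip it near its free end.

Emit:
{"fn": "send_rows", "kwargs": {"deltas": [{"delta_pos":[0,0,-0.03],"dr":[0,0,0],"grip":0.05},{"delta_pos":[0,0,-0.06],"dr":[0,0,0],"grip":0.05},{"delta_pos":[0,0,-0.08],"dr":[0,0,0],"grip":0.045},{"delta_pos":[0,0,-0.092],"dr":[0,0,0],"grip":0.035},{"delta_pos":[0,0,-0.092],"dr":[0,0,0],"grip":0.025},{"delta_pos":[0,0,-0.092],"dr":[0,0,0],"grip":0.01},{"delta_pos":[0,0,-0.092],"dr":[0,0,0],"grip":0.01},{"delta_pos":[0,0,-0.092],"dr":[0,0,0],"grip":0.01}], "grip_force": 25}}

```text
time_s: 3.0
ee_pos: [0.5455, 0.2696, 0.1404]
tool_rot: [3.133, 0.224, -0.0]
contact_force: [-3.9, -3.4, -0.7]
opening: 0.0166
```

```bash
python3 - <<'E'
from h import *
import cv2
s=r.get_state(); print(s["ee_pos"],s["tool_rot"],s["opening"],s["contact_force"])
a=r.grab_frame("scene")[60:260,350:550,::-1]; cv2.imwrite("pics/s2.png",cv2.resize(a,None,fx=3,fy=3,interpolation=cv2.INTER_CUBIC))
E
```

```text
[0.54547394 0.26961523 0.1403961 ] [ 3.13283552e+00  2.23705874e-01 -4.27837871e-04] 0.016558524283685337 [-3.91318521 -3.43648063 -0.73148554]
```

View pics/s2.png

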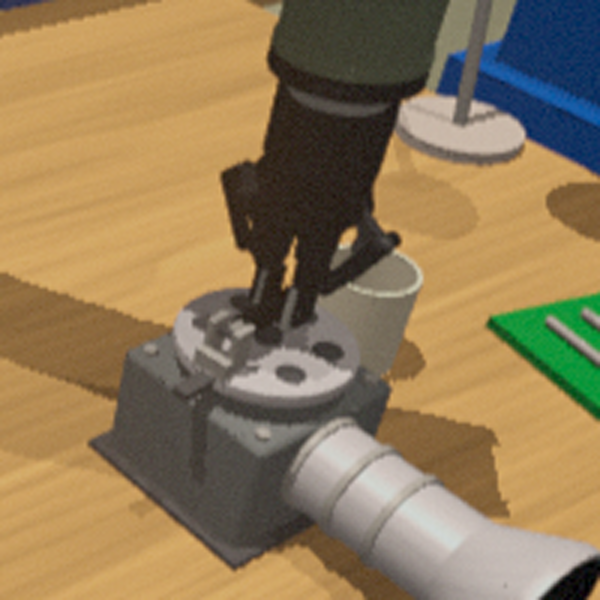

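Emit:
{"fn": "send_rows", "kwargs": {"deltas": [{"delta_pos":[0,-0.001,0.011],"dr":[0,0,0],"grip":0.01},{"delta_pos":[0.001,-0.0045,0.022],"dr":[0,0,0],"grip":0.01},{"delta_pos":[0.0015,-0.01,0.0315],"dr":[0,0,0],"grip":0.01},{"delta_pos":[0.0025,-0.017,0.04],"dr":[0,0,0],"grip":0.01},{"delta_pos":[0.004,-0.0255,0.047],"dr":[0,0,0],"grip":0.01},{"delta_pos":[0.0045,-0.03,0.05],"dr":[0,0,0],"grip":0.01},{"delta_pos":[0.005,-0.035,0.052],"dr":[0,0,0],"grip":0.01},{"delta_pos":[0.0055,-0.038,0.053],"dr":[0,0,0],"grip":0.01}]}}

```text
time_s: 3.85
ee_pos: [0.5512, 0.2323, 0.1934]
tool_rot: [-3.132, -0.224, -0.001]
contact_force: [-5.4, 1.6, -0.2]
opening: 0.0168
```

```bash
python3 - <<'E'
from h import *
import cv2
s=r.get_state(); print(s["ee_pos"],s["tool_rot"],s["opening"],s["contact_force"])
a=r.grab_frame("scene")[60:260,350:550,::-1]; cv2.imwrite("pics/s3.png",cv2.resize(a,None,fx=3,fy=3,interpolation=cv2.INTER_CUBIC))
cv2.imwrite("pics/w3.png",r.grab_frame("wrist")[:,:,::-1])
E
```

```text
[0.55116415 0.23230394 0.19340098] [-3.13228568e+00 -2.24157149e-01 -1.02387802e-03] 0.016795239080275103 [-5.40751095  1.64754427 -0.24452831]
```

View pics/s3.png

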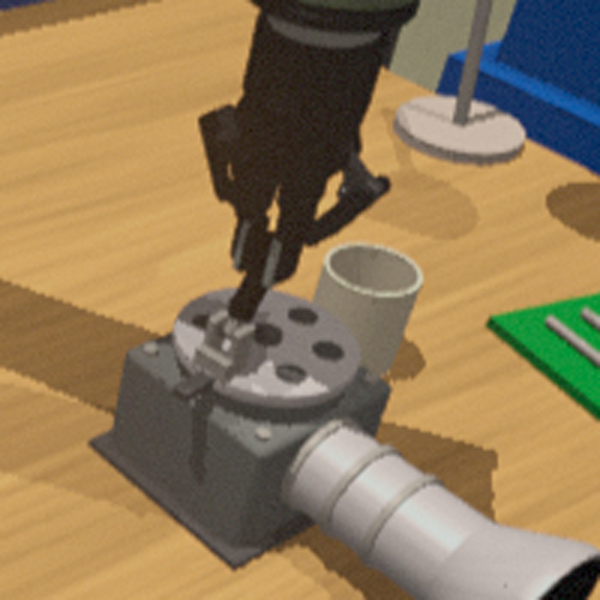

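View pics/w3.png

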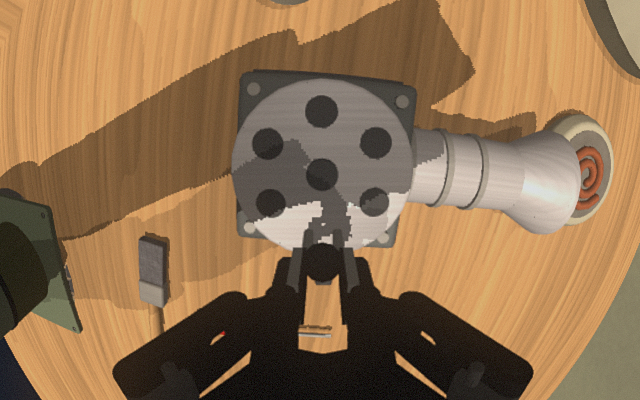

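The handle is gripped and raised to roughly 1.2 rad. I'll carry it further toward upright, then release so the spring seats it.

Emit:
{"fn": "send_rows", "kwargs": {"deltas": [{"delta_pos":[0.001,-0.006,0.001],"dr":[0,0,0],"grip":0.01},{"delta_pos":[0.002,-0.012,0.002],"dr":[0,0,0],"grip":0.01},{"delta_pos":[0.0025,-0.016,0.002],"dr":[0,0,0],"grip":0.01},{"delta_pos":[0.0025,-0.016,0.002],"dr":[0,0,0],"grip":0.05},{"delta_pos":[0.0025,-0.016,0.002],"dr":[0,0,0],"grip":0.05},{"delta_pos":[0.0025,-0.016,0.002],"dr":[0,0,0],"grip":0.05},{"delta_pos":[0.0025,-0.016,0.002],"dr":[0,0,0],"grip":0.05}]}}

```text
time_s: 4.65
ee_pos: [0.5537, 0.2164, 0.1944]
tool_rot: [-3.133, -0.225, -0.001]
contact_force: [0.0, -0.4, 0.2]
opening: 0.0496
```

```bash
python3 - <<'E'
from h import *
import cv2
s=r.get_state(); print(s["ee_pos"],s["tool_rot"],s["opening"],s["contact_force"])
a=r.grab_frame("scene")[60:260,350:550,::-1]; cv2.imwrite("pics/s4.png",cv2.resize(a,None,fx=3,fy=3,interpolation=cv2.INTER_CUBIC))
cv2.imwrite("pics/w4.png",r.grab_frame("wrist")[:,:,::-1])
E
```

```text
[0.55373952 0.21640468 0.19440593] [-3.13348758e+00 -2.24508383e-01 -5.33983773e-04] 0.04962245535341063 [ 0.04651547 -0.44774769  0.2059822 ]
```

View pics/s4.png

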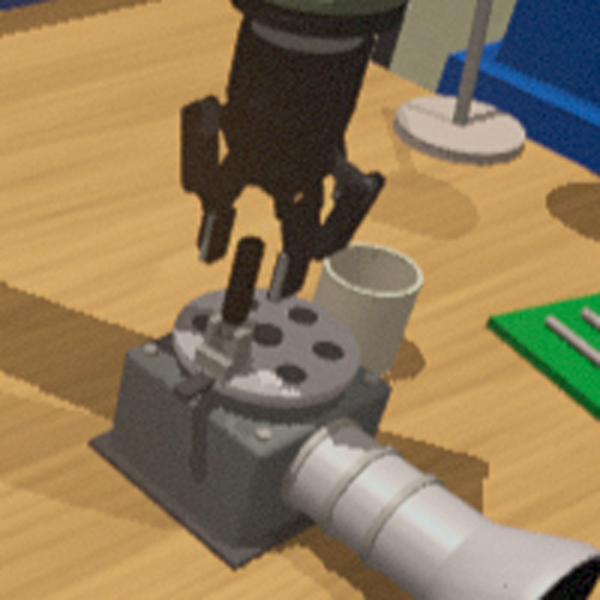

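View pics/w4.png

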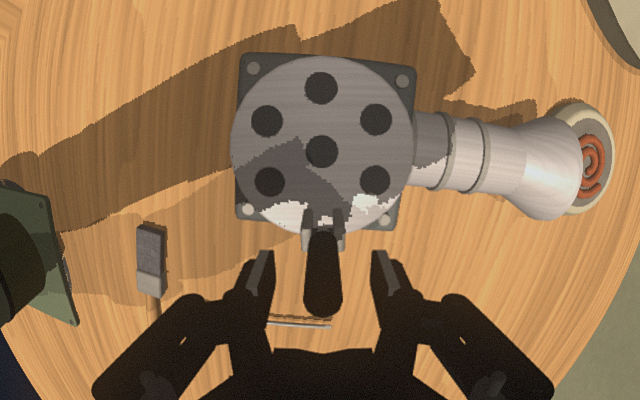

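The handle now stands free, with its top at about (252,240) in the crop. I'll check that it is upright and where it sits.

```bash
python3 - <<'E'
from h import *
def P(n,p):
    m=r.camera_model(n);E=m["extrinsics"];K=m["intrinsics"]
    c=E[:3,:3].T@(np.array(p)-E[:3,3]); return K[0,0]*c[0]/-c[2]+K[0,2],-K[1,1]*c[1]/-c[2]+K[1,2]
h=np.array([.5468,.2637,.127]);az=-np.pi/2+.147
u=np.array([np.cos(az),np.sin(az),0])
for th in (1.57,1.4,1.2):
    p=h+u*(.05-.075*np.cos(th))+[0,0,.026+.075*np.sin(th)]
    x,y=P("scene",p); print(th,p,(x-350)*3,(y-60)*3)
x,y=P("scene",h+u*.05+[0,0,.036]);print((x-350)*3,(y-60)*3)
print(r.get_state()["joints"])
E
```

```text
1.57 [0.55411481 0.21429833 0.22799998] 251.96134628543444 238.7029716924734
1.4 [0.55225641 0.22684931 0.22690873] 263.9520992827694 233.8128542637852
1.2 [0.55014294 0.24112298 0.22290293] 276.38554615838524 231.95749464528393
231.6345932582438 320.24539422652674
[-0.266062    0.79238979 -0.33223868  1.45497551  0.29111353  0.94278783
 -0.53486802]
```

It matches the upright prediction (252,239), so the handle is latched. I'll grip the upright bar.

Emit:
{"fn": "send_rows", "kwargs": {"deltas": [{"delta_pos":[0,-0.002,-0.004],"dr":[0,0,0],"grip":0.05},{"delta_pos":[0,-0.002,-0.008],"dr":[0,0,0],"grip":0.03},{"delta_pos":[0,-0.002,-0.008],"dr":[0,0,0],"grip":0.02},{"delta_pos":[0,-0.002,-0.008],"dr":[0,0,0],"grip":0.01},{"delta_pos":[0,-0.002,-0.008],"dr":[0,0,0],"grip":0.01},{"delta_pos":[0,-0.002,-0.008],"dr":[0,0,0],"grip":0.01}], "grip_force": 30}}

```text
time_s: 5.35
ee_pos: [0.5535, 0.2142, 0.1859]
tool_rot: [3.133, 0.224, -0.001]
contact_force: [1.3, -0.2, -10.8]
opening: 0.0175
```

```bash
python3 - <<'E'
import numpy as np
a=-np.pi/2+.147
for p in np.arange(.1,1.56,.1): print(round(p,2),np.round(.05*np.array([np.cos(a+p)-np.cos(a),np.sin(a+p)-np.sin(a)]),4))
E
```

```text
0.1 [0.0049 0.001 ]
0.2 [0.0097 0.0024]
0.3 [0.0143 0.0044]
0.4 [0.0187 0.0068]
0.5 [0.0228 0.0096]
0.6 [0.0266 0.0128]
0.7 [0.0301 0.0163]
0.8 [0.0333 0.0203]
0.9 [0.036  0.0245]
1.0 [0.0383 0.0289]
1.1 [0.0401 0.0336]
1.2 [0.0414 0.0384]
1.3 [0.0423 0.0433]
1.4 [0.0427 0.0483]
1.5 [0.0425 0.0533]
```

Emit:
{"fn": "send_rows", "kwargs": {"deltas": [{"delta_pos":[0.005,0.001,0],"dr":[0,0,0.1],"grip":0.01},{"delta_pos":[0.0097,0.0024,0],"dr":[0,0,0.2],"grip":0.01},{"delta_pos":[0.0143,0.0044,0],"dr":[0,0,0.3],"grip":0.01},{"delta_pos":[0.0187,0.0068,0],"dr":[0,0,0.4],"grip":0.01},{"delta_pos":[0.0228,0.0096,0],"dr":[0,0,0.5],"grip":0.01},{"delta_pos":[0.0266,0.0128,0],"dr":[0,0,0.6],"grip":0.01},{"delta_pos":[0.0266,0.0128,0],"dr":[0,0,0.6],"grip":0.01}]}}

```text
time_s: 6.05
ee_pos: [0.5804, 0.2272, 0.186]
tool_rot: [-2.926, -1.143, 0.0]
contact_force: [3.5, 1.5, -10.7]
opening: 0.0169
```

```bash
python3 - <<'E'
from h import *
import cv2
s=r.get_state(); print(s["ee_pos"],s["tool_rot"],s["opening"],s["contact_force"],s["ft_torque"],s["joints"])
a=r.grab_frame("scene")[60:260,350:550,::-1]; cv2.imwrite("pics/s5.png",cv2.resize(a,None,fx=3,fy=3,interpolation=cv2.INTER_CUBIC))
E
```

```text
[0.58036508 0.22721782 0.18597564] [-2.92599851e+00 -1.14301546e+00  4.06185136e-04] 0.016858130642150384 [  3.46238883   1.46898686 -10.68974491] [ 0.23683826 -0.78342268  0.06668144] [-0.20240448  0.86713774 -0.49853935  1.34431507  0.43640955  1.0389011
 -0.02860365]
```

View pics/s5.png

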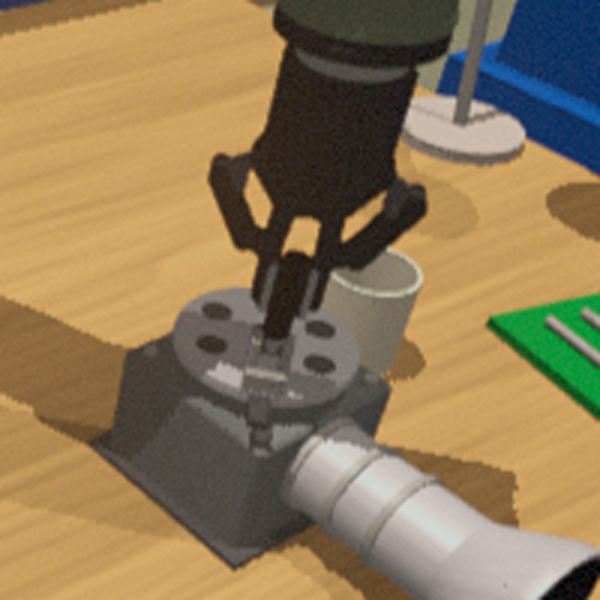

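The wheel follows, the tongue now points toward the camera, and the forces are small. I'll continue.

Emit:
{"fn": "send_rows", "kwargs": {"deltas": [{"delta_pos":[0.0035,0.0035,0],"dr":[0,0,0.1],"grip":0.01},{"delta_pos":[0.0067,0.0075,0],"dr":[0,0,0.2],"grip":0.01},{"delta_pos":[0.0094,0.0117,0],"dr":[0,0,0.3],"grip":0.01},{"delta_pos":[0.0117,0.0161,0],"dr":[0,0,0.4],"grip":0.01},{"delta_pos":[0.0135,0.0208,0],"dr":[0,0,0.5],"grip":0.01},{"delta_pos":[0.0148,0.0256,0],"dr":[0,0,0.6],"grip":0.01},{"delta_pos":[0.0157,0.0305,0],"dr":[0,0,0.7],"grip":0.01},{"delta_pos":[0.0161,0.0355,0],"dr":[0,0,0.8],"grip":0.01},{"delta_pos":[0.0161,0.0355,0],"dr":[0,0,0.8],"grip":0.01}]}}

```text
time_s: 7.0
ee_pos: [0.5961, 0.2628, 0.186]
tool_rot: [-2.253, -2.19, 0.001]
contact_force: [2.2, 2.2, -11.2]
opening: 0.0173
```

```bash
python3 - <<'E'
from h import *
import cv2
s=r.get_state(); print(s["ee_pos"],s["tool_rot"],s["opening"],s["contact_force"],s["ft_torque"],s["joints"])
p=s["ee_pos"]-np.array([.5468,.2637,0]);print(np.arctan2(p[1],p[0]),np.hypot(p[0],p[1]))
a=r.grab_frame("scene")[100:260,350:550,::-1]; cv2.imwrite("pics/s6.png",cv2.resize(a,None,fx=4,fy=4,interpolation=cv2.INTER_CUBIC)[:600])
a=r.grab_frame("top")[:,:,::-1]; cv2.imwrite("pics/t6.png",a)
E
```

```text
[0.59610028 0.26275734 0.18598345] [-2.25254428e+00 -2.18982565e+00  6.64237083e-04] 0.01730579678634691 [  2.24804742   2.232723   -11.1896593 ] [ 0.45522017 -0.38399025  0.12031731] [-0.18674053  0.94729242 -0.69602455  1.21714884  0.59826686  1.17899463
  0.64706541]
-0.01911836664983452 0.049309291754752016
```

View pics/s6.png

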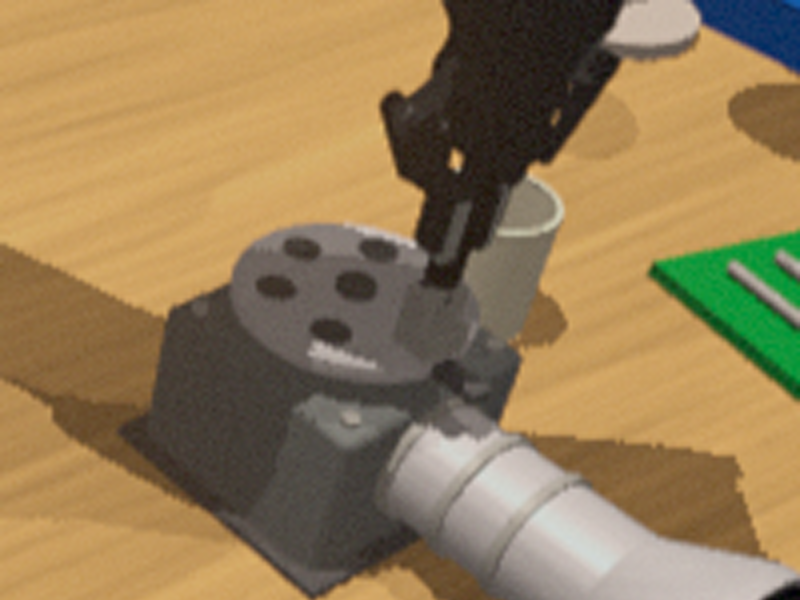

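View pics/t6.png

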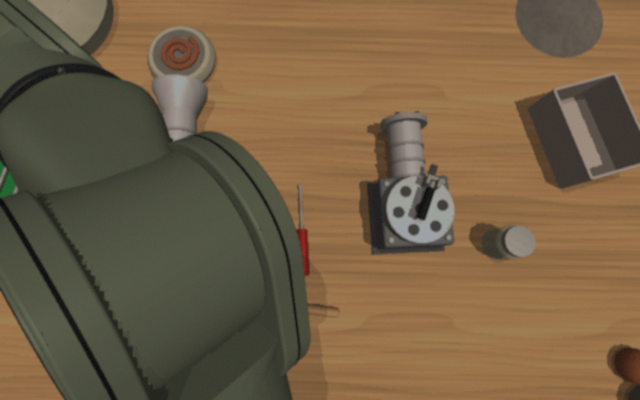

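Emit:
{"fn": "send_rows", "kwargs": {"deltas": [{"delta_pos":[0,0.0022,0],"dr":[0,0,0.045],"grip":0.01},{"delta_pos":[-0.0001,0.0043,0],"dr":[0,0,0.087],"grip":0.01},{"delta_pos":[-0.0001,0.0043,0],"dr":[0,0,0.087],"grip":0.01}]}}

```text
time_s: 7.4
ee_pos: [0.596, 0.2665, 0.186]
tool_rot: [2.158, 2.283, -0.001]
contact_force: [1.0, -1.0, -13.1]
opening: 0.017
```

```bash
python3 - <<'E'
from h import *
import cv2
s=r.get_state(); print(s["ee_pos"],s["tool_rot"],s["opening"],s["contact_force"],s["ft_torque"])
p=s["ee_pos"]-np.array([.5468,.2637,0]);print(np.arctan2(p[1],p[0]),np.hypot(p[0],p[1]))
cv2.imwrite("pics/w7.png",r.grab_frame("wrist")[:,:,::-1])
E
```

```text
[0.59602072 0.26654565 0.18597937] [ 2.15750571e+00  2.28328124e+00 -1.45550325e-03] 0.016990717795358264 [  1.02662897  -0.96287392 -13.109568  ] [-0.12391883 -0.20413258 -0.09662039]
0.05774980082824247 0.04930291546289596
```

View pics/w7.png

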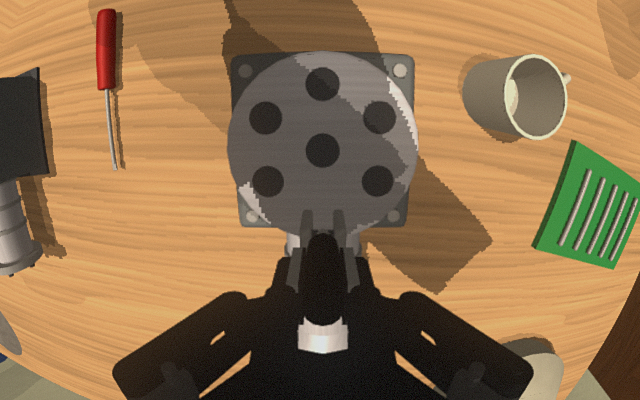

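The wrist view shows the wheel square with its box: rear bolts are both at row 71, and the hole pairs are level at 118/117 and 181/181. I'll release and rise clear.

Emit:
{"fn": "send_rows", "kwargs": {"deltas": [{"delta_pos":[0,0,0],"dr":[0,0,0],"grip":0.03},{"delta_pos":[0,0,0],"dr":[0,0,0],"grip":0.05},{"delta_pos":[0,0,0.005],"dr":[0,0,0],"grip":0.055},{"delta_pos":[0,0,0.03],"dr":[0,0,0],"grip":0.055},{"delta_pos":[0,0,0.06],"dr":[0,0,0],"grip":0.055},{"delta_pos":[0,0,0.1],"dr":[0,0,0],"grip":0.055},{"delta_pos":[-0.02,-0.04,0.12],"dr":[0,0,0],"grip":0.055},{"delta_pos":[-0.04,-0.08,0.12],"dr":[0,0,0],"grip":0.055},{"delta_pos":[-0.06,-0.12,0.12],"dr":[0,0,0],"grip":0.055},{"delta_pos":[-0.08,-0.16,0.12],"dr":[0,0,0],"grip":0.055}]}}

```text
time_s: 8.45
ee_pos: [0.5151, 0.1056, 0.307]
tool_rot: [2.155, 2.285, 0.001]
contact_force: [2.2, -0.9, 0.6]
opening: 0.0554
```

Emit:
{"fn": "send_rows", "kwargs": {"deltas": [{"delta_pos":[-0.01,-0.04,0],"dr":[0,0,0],"grip":0.055},{"delta_pos":[-0.02,-0.08,0],"dr":[0,0,0],"grip":0.055},{"delta_pos":[-0.03,-0.12,0],"dr":[0,0,0],"grip":0.055},{"delta_pos":[-0.03,-0.16,0],"dr":[0,0,0],"grip":0.055},{"delta_pos":[-0.03,-0.2,0],"dr":[0,0,0],"grip":0.055},{"delta_pos":[-0.03,-0.2,0],"dr":[0,0,0],"grip":0.055}]}}

```text
time_s: 9.05
ee_pos: [0.4859, -0.098, 0.3064]
tool_rot: [2.162, 2.277, -0.002]
contact_force: [0.1, 1.5, -0.4]
opening: 0.0549
```

```bash
python3 - <<'E'
from h import *
import cv2
s=r.get_state(); print(s["time_s"],s["ee_pos"],s["contact_force"])
a=r.grab_frame("scene")[60:260,350:550,::-1]; cv2.imwrite("pics/s8.png",cv2.resize(a,None,fx=3,fy=3,interpolation=cv2.INTER_CUBIC))
t=r.grab_frame("top")[:,:,::-1]; cv2.imwrite("pics/t8f.png",t)
cv2.imwrite("pics/t8.png",cv2.resize(t[145:245,120:230],None,fx=6,fy=6,interpolation=cv2.INTER_CUBIC))
E
```

```text
9.05 [ 0.48592479 -0.09802762  0.30640277] [ 0.12801701  1.49534334 -0.3747471 ]
```

View pics/s8.png

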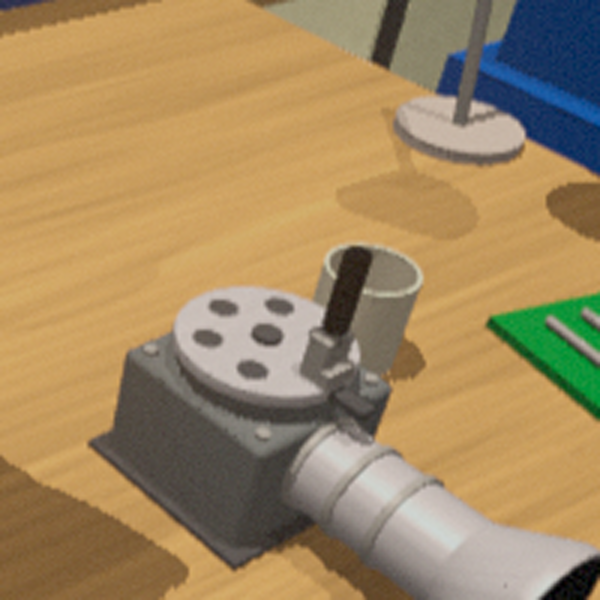

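View pics/t8.png

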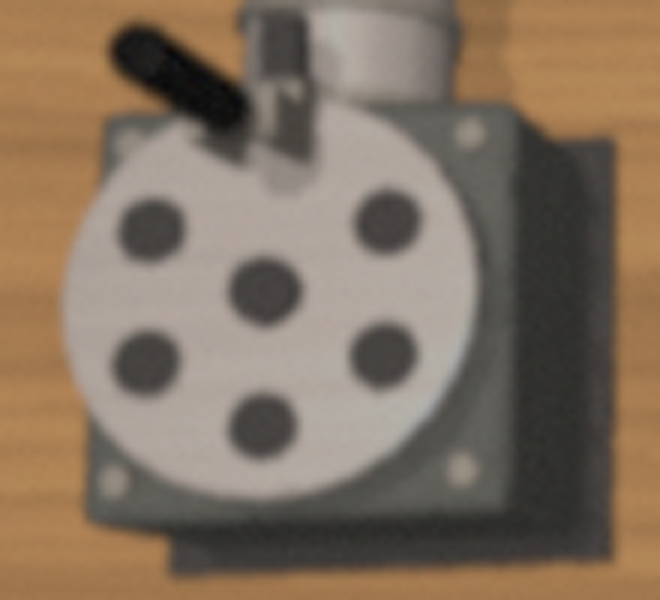

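View pics/t8f.png

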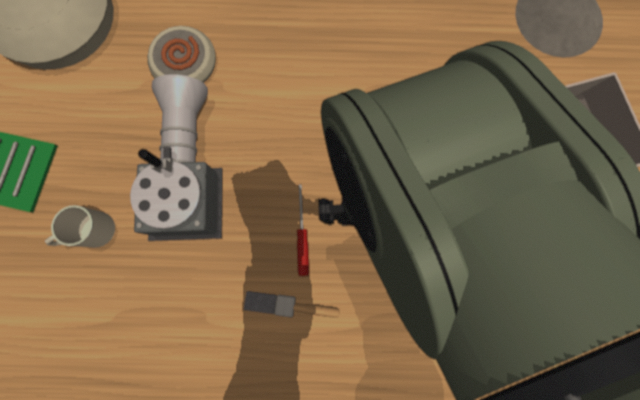

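```bash
python3 - <<'E'
from h import *
def az(p,q,z,f=T):
    d=f(*p,z)-f(*q,z); return np.arctan2(d[1],d[0])
z=.127
for p,q in [((150,231),(147,362)),((388,221),(383,354))]: print('wheel',az(p,q,z))
for p,q in [((150,231),(388,221)),((147,362),(383,354))]: print('wheel',az(p,q,z)-np.pi/2)
print(az((265,291),(262,427),z))
print('wheel holes vs hub', T(266,292.5,z),T(265,291,z))
f=lambda x,y,z: onz("scene",350+(x+.5)/3-.5,60+(y+.5)/3-.5,z)
h=np.array([.5468,.2637])
# tongue tip (scene)
for zz in (.112,.116,.12):
    d=f(368,404,zz)[:2]-h; print('tongue tip',np.arctan2(d[1],d[0]),np.hypot(*d))
print('top handle',f(358,252,.228), h+.05*np.array([np.cos(.058),np.sin(.058)]))
E
```

```text
wheel 0.08165066539850019
wheel 0.048691289197425644
wheel 0.06784647521668274
wheel 0.05826006087211155
0.07333804944090616
wheel holes vs hub [0.54729995 0.26419112 0.127     ] [0.54777577 0.26455262 0.127     ]
tongue tip 0.29546670082332804 0.08220555639448231
tongue tip 0.2325477497489822 0.08375517252985555
tongue tip 0.17214361670891082 0.08562361064202827
top handle [0.59745076 0.26372869 0.228     ] [0.59671592 0.26659837]
```

```bash
python3 - <<'E'
from bench import r
print(r.get_state()["time_s"],r.sign_off())
E
```

```text
the job is handed in; nothing more can be done
9.15 None
```

The damper with the flared hood is open, its handle is latched upright, and the job was handed in at 9.15 s with the gripper well clear. I raised the folded handle until it snapped in, re-gripped it upright and cranked the wheel anticlockwise by about 1.48 rad. Then I let go and backed away.

**Wheel angle:** the wheel holes give a heading of about 0.065 rad, against about 0.058 rad for the box and duct. That puts the wheel near 1.57–1.58 rad, and the wrist picture also showed the wheel square with its box.

**Handle:** before cranking it matched the predicted upright position to within about 1 px. Afterwards it stood free within about 3 mm of where it should be.

**Check that disagreed:** estimating the angle from the tongue tip alone in the scene picture gave 0.17–0.30 rad, with a radius of 82–86 mm instead of 94. I put this down to a badly read pixel and an uncertain tongue height, and relied on the wheel holes and wrist view instead.

**Other damper:** I never touched it, and its crank looked unchanged in the top view while I was cranking. In the last top view the arm hid it, so I have no final picture of it.

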